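# Switch the microscope's filter selector to the finned cassette

### The job

On the filter selector box, pull the black pointer knob out (up) to unlock it, turn it until it points at the filter cassette with the tall upright fin, and push it fully back in so that it locks there. Do it by feel and gently: the notch is only roughly in line with the cassette, so never force the knob, and leave the other things on the bench where they are. Let go of the knob at the end.

Things in the scene. Friction and masses are not known exactly. Their poses are not given: they have to be found in the camera images.
- selector: Fixed filter selector box, white with a grey deck, 220 (x) x 240 (y) x 60 mm high. Origin: centre of its underside, on the bench; z up. The knob's axis is the vertical through the origin; at the start the knob points along +x. Under the knob a notched collar stands on the deck (radius 24 to 36 mm, 11.5 mm high), with a broad rest gap about +x and a 9 mm notch 1.0 rad to either side, facing a cassette.
- knob: Black pointer knob: a round skirt, diameter 80 mm, 6 mm thick, with an upright bar grip 50 mm long (x), 14 mm wide (y), from 6 to 44 mm above the origin, to be pinched across its 14 mm. Origin: on the axis, at the skirt's underside, 72 mm above the bench when pushed in. Its +x is the pointing direction (white line at that end of the bar and on the skirt).
- pull (a joint): How far the knob is pulled out (up), m: 0 fully in, 0.018 at the outer stop. Friction 3 N, so it stays where left. Beyond 0.010 the key is clear of the collar and the knob turns freely. Off a notch, pushing in lands the key on the collar at 0.010; its spring then gives 5 mm (2 N rising to 7 N), after which it is solid. Over 20 N of the key on the collar, down or sideways, damages it.
- turn (a joint): Angle of the knob's pointer, rad: 0 along the selector's +x, positive counter-clockwise seen from above, stops at +-1.45. Friction 0.03 N m, up to 0.1 with the key pressed on the collar. The knob enters a side notch somewhere from 0.7 to 1.3 rad, over a span of 0.1. Turned over it under a light push, the key snaps in and blocks the turn softly (4 N m per rad): stay under 0.6 N m (20 N on the key).
- pointer (a point): Tip of the pointer line: on the skirt's top, 38 mm from the axis in the pointing direction. A 6 mm wide sprung steel key, hidden under the skirt 30 mm from the axis and reaching 10 mm down into the collar, stands up to 0.28 rad to either side of this direction; the amount differs from start to start and is not measured, so the notch must be felt for.
- cassette_fin: Filter cassette fixed on the deck: a dark foot 16 x 34 x 6 mm with a tall upright aluminium fin, 28 mm wide, 5 mm thick, its top 28 mm above the deck. Origin: centre of its underside, on the deck, 80 mm from the knob's axis, 1.0 rad to the left or to the right of the selector's +x. This is the one to select.
- cassette_stud: The other filter cassette, on the other side: the same foot with a low round aluminium stud, 14 mm in diameter, its top 12 mm above the deck. Origin: centre of its underside, on the deck.
- beaker: Loose clear plastic beaker on the bench, 80 mm in diameter, 100 mm high; origin at its underside. Bystander.
- slide_box: Loose slide box with a blue lid, 86 x 61 x 34 mm; origin at its underside. Bystander.
- timer: Loose flat grey bench timer, 60 x 40 x 14 mm; origin at its underside. Bystander.

How it is judged:
By the outcome, as a careful person would: the job done as asked, in the order asked, and still so for the second after the job is handed in, with the robot touching nothing.
It also fails if it takes over 58 s, if anything falls off the work surface, if the arm or the gripper's body presses on something with over 40 N, if the wrist force passes 120 N, or if a joint passes its speed limit or range.

### The arm

A 6-joint arm with a two-finger parallel gripper is mounted at the origin on the work surface. World frame = base frame: x ahead of the robot, y to its left, z up, the work surface at z = 0. Lengths are in m, angles in degrees, forces in N, time in s.
With the tool pointing down it reaches from about 0.4 to 0.825 m from the base axis. Payload 7 kg.
Tool frame: the origin (TCP) lies midway between the tips of the shut fingers; the grasp point (between the pads) lies 19 mm behind it (ctrl.hold_point_z is the distance from the TCP to the grasp point, in m); z points along the fingers, x is the direction in which the jaws open and shut, and the axes are right-handed (so a half turn about z gives the same grasp; the last joint's range is limited). The gripper opens to 88 mm and grips with 3 to 60 N. Pads are 19 mm wide; open, the fingers measure 130 mm over their backs; the gripper's body (78 mm by 193 mm) begins 47 mm behind the grasp point.
Start: joints at [-48.008, 20.546, 0.682, 0, -70.136, -16.507], TCP at [0.29, -0.609, 0.227] pointing down, gripper open.
Joint ranges: [-176.03, 176.03], [-82.01, 121.73], [-58.28, 71.71], [-173.87, 95.51], [-174.79, -0.11], [-173.66, 173.66]. Speed limits (degrees/s): [136.94, 136.94, 172.46, 180, 180, 180].

### API

Orientations are given as [roll, pitch, yaw] about the fixed x, y, z axes, in that order (R = Rz(yaw) Ry(pitch) Rx(roll)).
In Python, from plant import ctrl gives the robot as it stands.
- The arm moves only by the tool apply_moves, never from a script. Its argument "motion" is a list of rows, each a list of 2 entries, a list of its own where there are three numbers: the shift along the world's x, y, z in cm, then the turn about the world's z in degrees. In form: [[[tx, ty, tz], roll], ...]. A call has 1 to 10 rows; each row is the pose to reach, as a shift and turn from the pose commanded when the call began; what a row does not reach only later rows make up. A row lasts 1/10 s, in which the tool goes at most 50 mm and 8.59 degrees, less where a joint would pass 70% of its speed; a pose out of reach is approached as far as the arm can. A call with a gripper value outside its range is refused whole. "hand" is the finger opening in cm, from 0 to 8.76, set as the call begins (left out, the last holds). The fingers move at their own pace and stop on an object; the grip force is fixed at half the most. Time passes only in rows, so rows that repeat a pose let the fingers close. It gives the time, the measured TCP pose, the force and the opening at its end, in the units of the state.
- ctrl.get_obs(): the state, without advancing time (a new reading comes with each control period).
- ctrl.snapshot(name): name is "side" or "top" or "wrist"; returns (picture, depth): 420x560x3 uint8, blue, green, red; 420x560 float32, m along the optical axis (not along the pixel's ray), 0 where there is no reading.
- ctrl.camera_model(name): a dict with "fx", "fy", "cx", "cy" (pixels), "k1" (the pictures are not rectified: a ray, as slopes to the right and down, at radius r is drawn at 1 + k1 r^2 times it, then the intrinsics apply), "cam_to_world" (4x4, takes a point from camera to world coordinates); the wrist camera has in their place "tool_from_camera" (4x4, takes a point from camera to tool coordinates, whose origin is the TCP and whose axes are the tool frame's). Camera axes: x right, y down, z forward; pixel columns grow to the right and rows downward; lengths in m; the calibration is good to about 2 mm. A picture is of the moment at which its call begins: read the wrist's pose just before it. camera_model takes no time and is no camera call.
- ctrl.close_job(): hands the job in, once; it reports no verdict.
The state is a dict: "clock": time; "joint_pos": joint angles; "qvel": joint speeds; "tau": joint torques, N m; "tool_pos": TCP position; "orientation": TCP orientation; "force": force on the tool from outside, world axes, zero at the start; "moment": the same for the moment, N m; "opening": finger opening in m.
Only numpy, scipy, OpenCV 4.12 (cv2) and the standard library are available. Lean on these libraries where they do the work, as an engineer would, in place of code of your own. Each camera call takes 0.05 s, during which the arm holds its last target.

## Working session

There is one attempt and no reset: what is moved stays moved. The work goes in short steps, Python scripts to look and compute and a tool call to move; the robot and the scene stay as the last step left them, time stands still between calls to the robot, and variables do not carry over. Pictures are saved under pics/ and viewed, and the job is handed in when it is done.

Besides the shell and the picture viewer there is one more tool, called after "Call:" as name(argument=value, ...) on one line, values as JSON. apply_moves: Moves the arm, as the interface text tells. Its arguments: {"type":"object","properties":{"motion":{"type":"array"},"hand":{"type":"number"}},"required":["motion"]}

```bash
ls; mkdir -p pics
python3 - <<'E'
from plant import ctrl
import cv2,numpy as np
o=ctrl.get_obs();print(o)
for n in("top","side"):
    p,d=ctrl.snapshot(n);cv2.imwrite(f"pics/{n}0.png",p);np.save(f"pics/{n}0.npy",d)
    m=ctrl.camera_model(n);print(n,m)
print(ctrl.camera_model("wrist"),ctrl.hold_point_z)
E
```

```text
pics
{'clock': 0.0, 'joint_pos': array([-4.80087139e+01,  2.05913444e+01,  6.34486223e-01, -2.09898997e-02,
       -7.01354358e+01, -1.65056319e+01]), 'qvel': array([-0.04475029, -0.01737255, -0.03545024,  0.01441572,  0.01788196,
       -0.09673704]), 'tau': array([ 4.31809076e-05, -5.82713163e+01,  2.93057388e+01,  6.99725837e+00,
        6.95041599e-03, -1.42190734e-04]), 'tool_pos': array([ 0.29020294, -0.60889593,  0.22562638]), 'orientation': array([-1.79992694e+02, -9.40972587e-02,  1.15478500e+02]), 'force': array([ 0.01271931, -0.56135555, -0.35014632]), 'moment': array([-0.03089742,  0.02086706, -0.00661863]), 'opening': 0.08741506245356281}
top {'fx': 471.710698518955, 'fy': 471.710698518955, 'cx': 281.74743262353, 'cy': 217.30199942443488, 'k1': -0.13102430112830826, 'cam_to_world': array([[ 1.16119458e-02, -9.94070758e-01,  1.08113320e-01,
         4.89208326e-01],
       [-9.99932071e-01, -1.16529127e-02,  2.52857338e-04,
         2.61123455e-02],
       [ 1.00847699e-03, -1.08108912e-01, -9.94138545e-01,
         9.42336582e-01],
       [ 0.00000000e+00,  0.00000000e+0
[... 246 characters left out ...]
 0.55667808],
       [-0.04167851,  0.7991314 , -0.59970985,  0.56839775],
       [ 0.01140717, -0.59981169, -0.80005988,  0.78252409],
       [ 0.        ,  0.        ,  0.        ,  1.        ]])}
{'fx': 330.04827834928847, 'fy': 330.04827834928847, 'cx': 275.77377956460504, 'cy': 207.89454797093586, 'k1': -0.06331702710765352, 'tool_from_camera': array([[ 9.99999136e-01,  4.25969522e-05, -1.31372455e-03,
        -4.02861405e-04],
       [ 2.79830685e-04,  9.69662787e-01,  2.44446314e-01,
        -6.56451573e-02],
       [ 1.28428247e-03, -2.44446470e-01,  9.69661938e-01,
        -1.58190347e-01],
       [ 0.00000000e+00,  0.00000000e+00,  0.00000000e+00,
         1.00000000e+00]])} 0.0188
```

View pics/top0.png

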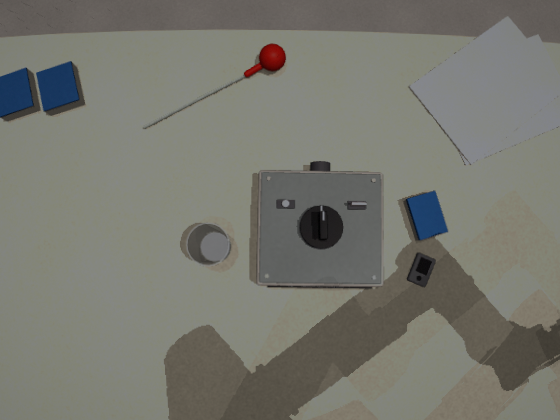

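View pics/side0.png

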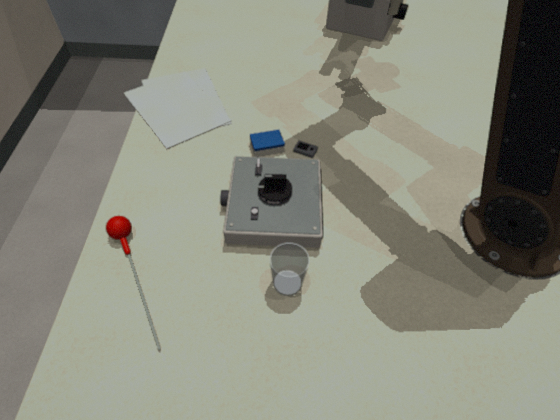

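Top view: box at columns 259–383, rows 171–286. The knob is at (321,227), pointing up the image (+x). The stud is at (286,204) on the left, and the fin cassette at (357,205) on the right, which is the −y side. The side view agrees: the upright fin is at (258,167), away from the side camera.

```bash
cat > h.py <<'E'
import cv2,numpy as np
from scipy.spatial.transform import Rotation as Rn
def rays(m,uv):
    uv=np.asarray(uv,float).reshape(-1,1,2)
    K=np.array([[m['fx'],0,m['cx']],[0,m['fy'],m['cy']],[0,0,1]])
    n=cv2.undistortPoints(uv,K,np.array([m['k1'],0,0,0,0.]),None,None).reshape(-1,2)
    return np.c_[n,np.ones(len(n))]
def toplane(m,uv,z,T=None):
    T=m['cam_to_world'] if T is None else T
    r=rays(m,uv)@T[:3,:3].T;o=T[:3,3]
    return o+r*((z-o[2])/r[:,2])[:,None]
def wristT(o,m):
    T=np.eye(4);T[:3,:3]=Rn.from_euler('xyz',o['orientation'],degrees=True).as_matrix();T[:3,3]=o['tool_pos']
    return T@m['tool_from_camera']
E
python3 - <<'E'
from h import *
from plant import ctrl
m=ctrl.camera_model("top");p=cv2.imread("pics/top0.png");d=np.load("pics/top0.npy")
c=p[150:300,240:400];cv2.imwrite("pics/crop0.png",cv2.resize(c,None,fx=4.8,fy=4,interpolation=cv2.INTER_CUBIC) if 0 else cv2.resize(c,None,fx=4,fy=4,interpolation=cv2.INTER_CUBIC))
# depth to height map
H,W=d.shape;uu,vv=np.meshgrid(np.arange(W),np.arange(H))
r=rays(m,np.c_[uu.ravel(),vv.ravel()]);P=(r*d.ravel()[:,None])@m['cam_to_world'][:3,:3].T+m['cam_to_world'][:3,3]
P=P.reshape(H,W,3);z=P[...,2]
roi=np.zeros((H,W),bool);roi[160:300,250:395]=1
def rect(mask,zz):
    mask=(mask&roi).astype(np.uint8);n,l,s,_=cv2.connectedComponentsWithStats(mask)
    k=1+np.argmax(s[1:,4]);mk=(l==k).astype(np.uint8)
    ct=max(cv2.findContours(mk,cv2.RETR_EXTERNAL,cv2.CHAIN_APPROX_NONE)[0],key=cv2.contourArea)
    q=toplane(m,ct.reshape(-1,2),zz)[:,:2].astype(np.float32);return q
q=rect((z>0.045),0.06);print("box",cv2.minAreaRect(q))
g=p.max(2)
dark=(g<45);
q=rect(dark&(z>0.064)&(z<.13),0.078);print("knob",cv2.minEnclosingCircle(q),cv2.fitEllipse(q))
print("med z deck",np.median(z[250:275,270:370]),"knob skirt",z[225,305],z[225,338],"bar",z[225,322],P[225,322])
f=(z>.055)&roi
for n,(u0,u1,v0,v1) in {"left":(272,300,194,214),"right":(342,372,196,214)}.items():
    s=np.zeros_like(roi);s[v0:v1,u0:u1]=1
    print(n,"maxz",np.percentile(z[s],[50,95,99,100]))
    dk=s&(g<60);vvv,uuu=np.nonzero(dk);print(toplane(m,np.c_[uuu,vvv],.066).mean(0),len(uuu))
# white line
E
```

```text
box ((0.5758528709411621, -0.046010009944438934), (0.23702505230903625, 0.24155332148075104), 0.22623203694820404)
knob ((0.5663653612136841, -0.04562349244952202), 0.04014294967055321) ((0.564967691898346, -0.0457344688475132), (0.07386299222707748, 0.07904797047376633), 170.24855041503906)
med z deck 0.05973583588412712 knob skirt 0.07738998206561942 0.07819732875386343 bar 0.11468846287693857 [ 0.56639188 -0.04482364  0.11468846]
left maxz [0.06071538 0.07149176 0.07339741 0.94233658]
[0.60934895 0.01890754 0.066     ] 95
right maxz [0.06062179 0.0876518  0.08959806 0.94233658]
[ 0.60711342 -0.11063104  0.066     ] 110
```

View pics/crop0.png

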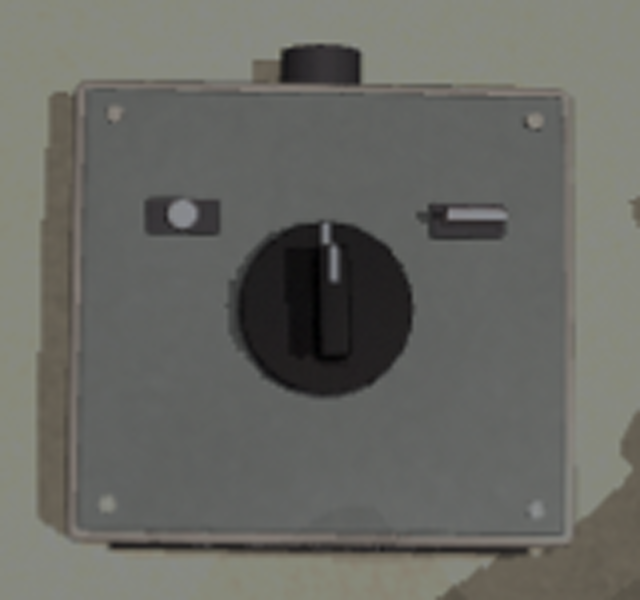

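Run:
```python
from h import *
from plant import ctrl
m=ctrl.camera_model("top")
s=np.array([[115,113],[535,120],[107,503],[537,509]])/4.+np.array([240,150])
q=toplane(m,s,.06);print(q.round(4),q.mean(0))
for a,b in((1,0),(3,2)):v=q[b]-q[a];print(np.degrees(np.arctan2(-v[0],v[1])))
for a,b in((2,0),(3,1)):v=q[b]-q[a];print(np.degrees(np.arctan2(v[1],v[0])))
```

```text
[[ 0.6595  0.0519  0.06  ]
 [ 0.6589 -0.1485  0.06  ]
 [ 0.4755  0.053   0.06  ]
 [ 0.4745 -0.1479  0.06  ]] [ 0.5670781  -0.04788491  0.06      ]
-0.1877284580103253
-0.28781339846499165
-0.3308042991399366
-0.18495863180986238
```

Call:
apply_moves(hand=4, motion=[[[3, 6, 0], 8.5], [[6, 12, 0], 17], [[9, 18, 0], 25.5], [[12, 24, 0], 34], [[14, 29, 0], 42.5], [[17, 34, 0], 51], [[19, 39, 0], 59.5], [[22, 44, 0], 68], [[24, 48, 0], 76.5], [[26, 53, 0], 85]])

```text
clock: 1.1
tool_pos: [0.5125, -0.1591, 0.2265]
orientation: [180.0, 0.0, -159.2]
force: [0.7, -0.2, 0.3]
opening: 0.0401
```

Call:
apply_moves(motion=[[[0.5, 1, 0], 8.5], [[1, 2, 0], 17], [[1.7, 3.2, 0], 25.5], [[1.7, 3.2, 0], 34], [[1.7, 3.2, 0], 42.5], [[1.7, 3.2, 0], 51], [[1.7, 3.2, 0], 59.5], [[1.7, 3.2, 0], 68], [[1.7, 3.2, 0], 69.3], [[1.7, 3.2, 0], 69.3]])

```text
clock: 2.1
tool_pos: [0.5288, -0.1292, 0.2263]
orientation: [180.0, 0.0, -90.4]
force: [0.9, 0.5, 0.1]
opening: 0.0401
```

Run:
```python
from h import *
from plant import ctrl
o=ctrl.get_obs();print(o)
p,d=ctrl.snapshot("wrist");cv2.imwrite("pics/w1.png",p);np.save("pics/w1.npy",d);np.save("pics/w1T.npy",wristT(o,ctrl.camera_model("wrist")))
```

```text
{'clock': 2.1, 'joint_pos': array([ 6.90124190e+00,  8.28167557e+00, -1.58755369e+01, -5.20939205e-03,
       -6.58671705e+01,  8.27108793e+01]), 'qvel': array([-0.02466232,  0.01783295,  0.13536684,  0.07001458,  0.14641828,
       -1.7271717 ]), 'tau': array([ 2.16068054e-02, -4.03814936e+01,  2.85081393e+01,  6.68291286e+00,
        7.88581884e-02,  6.10483848e-01]), 'tool_pos': array([ 0.5288382, -0.1291601,  0.2263451]), 'orientation': array([ 1.79975211e+02,  1.62113825e-03, -9.03900101e+01]), 'force': array([0.89706709, 0.47570245, 0.09651178]), 'moment': array([-0.14214253,  0.17092148, -0.02750909]), 'opening': 0.04009328434674835}
```

View pics/w1.png

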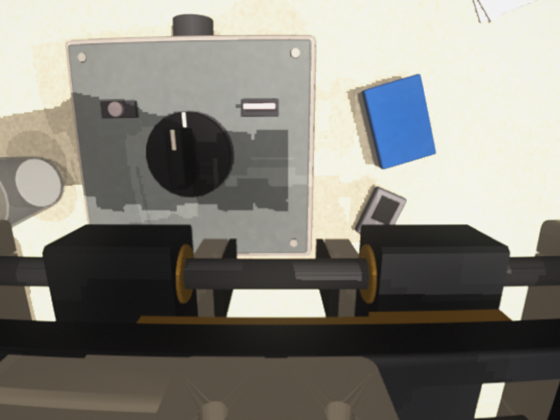

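The wrist view shows the knob skirt at (190,154), the fin at (260,106) and the stud at (116,109). The screws are at (82,58), (295,53) and (293,243).

Run:
```python
from h import *
from plant import ctrl
m=ctrl.camera_model("wrist");p=cv2.imread("pics/w1.png");T=np.load("pics/w1T.npy")
g=p.max(2);k=(g<40).astype(np.uint8);k[:,:130]=0;k[:,250:]=0;k[222:]=0;k[:90]=0
k=cv2.morphologyEx(k,cv2.MORPH_OPEN,np.ones((5,5),np.uint8))
ct=max(cv2.findContours(k,cv2.RETR_EXTERNAL,cv2.CHAIN_APPROX_NONE)[0],key=cv2.contourArea)
q=toplane(m,ct.reshape(-1,2),.078,T)[:,:2].astype(np.float32);print(cv2.minEnclosingCircle(q),cv2.fitEllipse(cv2.convexHull(q)))
s=toplane(m,[[82,58],[295,53],[293,243]],.06,T);print(s.round(4))
print("centre from diag",(s[0]+s[2])/2); 
v=s[0]-s[1];print(np.degrees(np.arctan2(-v[0],v[1])));v=s[1]-s[2];print(np.degrees(np.arctan2(v[1],v[0])))
w=(g>120).astype(np.uint8);w[:,:165]=0;w[:,200:]=0;w[:105]=0;w[160:]=0
n,l,st,c=cv2.connectedComponentsWithStats(w)
for i in range(1,n):
    if st[i,4]>10:print(st[i],c[i],toplane(m,c[i],.078,T),toplane(m,c[i],.116,T))
c=p[90:220,130:310];cv2.imwrite("pics/w1c.png",cv2.resize(c,None,fx=4,fy=4,interpolation=cv2.INTER_CUBIC))
```

```text
((0.5680145025253296, -0.04954998940229416), 0.03981006145477295) ((0.5670762062072754, -0.0492810495197773), (0.07429613173007965, 0.0798516795039177), 2.4908783435821533)
[[ 0.6594  0.0515  0.06  ]
 [ 0.6592 -0.1486  0.06  ]
 [ 0.4747 -0.1475  0.06  ]]
centre from diag [ 0.56702843 -0.04800432  0.06      ]
-0.05632217605971393
-0.31708566659926474
[165 105  35  23 328] [181.28353659 110.66768293] [[ 0.60793747 -0.04542784  0.078     ]] [[ 0.60618903 -0.05593443  0.116     ]]
[170 130   6  20  76] [172.76315789 139.64473684] [[ 0.58232626 -0.03578669  0.078     ]] [[ 0.58375304 -0.04748857  0.116     ]]
```

View pics/w1c.png

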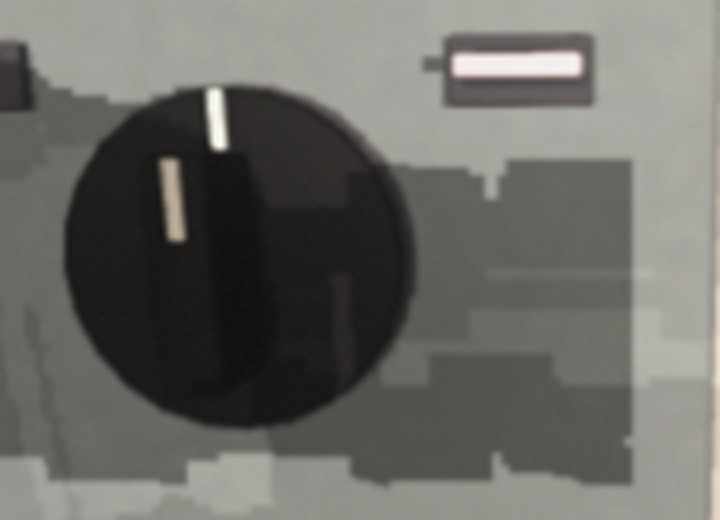

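Call:
apply_moves(motion=[[[1.9, 4, 0], 0], [[3.8, 8.1, 0], 0], [[3.8, 8.1, -4], 0], [[3.8, 8.1, -8], 0], [[3.8, 8.1, -8], 0], [[3.8, 8.1, -8], 0]])

```text
clock: 2.75
tool_pos: [0.5671, -0.0485, 0.147]
orientation: [179.9, -0.1, -90.3]
force: [1.2, -0.3, 0.1]
opening: 0.0401
```

Run:
```python
from h import *
from plant import ctrl
o=ctrl.get_obs();print(o)
p,d=ctrl.snapshot("wrist");cv2.imwrite("pics/w2.png",p);m=ctrl.camera_model("wrist");T=wristT(o,m);np.save("pics/w2T.npy",T)
```

```text
{'clock': 2.75, 'joint_pos': array([ 1.48368010e+01,  1.44396951e+01, -1.91510169e+01,  4.90055269e-02,
       -5.64897216e+01,  7.48471968e+01]), 'qvel': array([-0.26739704, -1.97966875,  2.36202251,  0.50053391, -0.07025423,
        0.51653841]), 'tau': array([ 1.63625549e-01, -4.39430809e+01,  2.39941674e+01,  5.54905772e+00,
        1.63955013e-01, -3.44022049e-02]), 'tool_pos': array([ 0.5670794 , -0.0484756 ,  0.14700224]), 'orientation': array([ 1.79933024e+02, -6.04302642e-02, -9.02888830e+01]), 'force': array([ 1.19368245, -0.3052622 ,  0.0630017 ]), 'moment': array([-0.12732538,  0.02856103,  0.04494734]), 'opening': 0.040131777482327324}
```

View pics/w2.png

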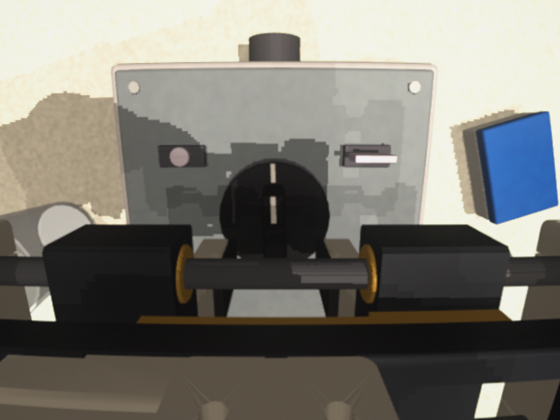

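The pointer lines sit at columns 273–274, which puts the bar about 1 mm to +y of the jaw centre. I'll shift by that much and go down.

Call:
apply_moves(motion=[[[0, 0.1, -2], 0], [[0, 0.1, -4], 0], [[0, 0.1, -5.5], 0], [[0, 0.1, -6.2], 0], [[0, 0.1, -6.2], 0], [[0, 0.1, -6.2], 0]])

```text
clock: 3.4
tool_pos: [0.5681, -0.0472, 0.0862]
orientation: [-179.9, 0.0, -90.2]
force: [1.0, -0.7, 0.6]
opening: 0.0401
```

Call:
apply_moves(hand=0.6, motion=[[[0, 0, 0], 0], [[0, 0, 0], 0], [[0, 0, 0], 0], [[0, 0, 0], 0], [[0, 0, 0], 0], [[0, 0, 0], 0], [[0, 0, 0], 0]])

```text
clock: 4.1
tool_pos: [0.5671, -0.0474, 0.0848]
orientation: [-180.0, -0.0, -90.2]
force: [-0.8, -2.1, 3.8]
opening: 0.0142
```

Run:
```python
from plant import ctrl
o=ctrl.get_obs();print({k:o[k].round(3) for k in('tool_pos','orientation','force','moment','joint_pos')},o['opening'])
```

```text
{'tool_pos': array([ 0.567, -0.047,  0.085]), 'orientation': array([-1.79992e+02, -1.60000e-02, -9.02080e+01]), 'force': array([-0.762, -2.059,  3.787]), 'moment': array([-0.785,  0.573,  0.051]), 'joint_pos': array([ 1.4936e+01,  1.8260e+01, -2.3258e+01,  2.3000e-02, -4.8478e+01,
        7.4841e+01])} 0.014185146317500124
```

Call:
apply_moves(motion=[[[0, 0, 0.2], 0], [[0, 0, 0.4], 0], [[0, 0, 0.6], 0], [[0, 0, 0.8], 0], [[0, 0, 1.0], 0], [[0, 0, 1.2], 0], [[0, 0, 1.4], 0], [[0, 0, 1.5], 0], [[0, 0, 1.5], 0], [[0, 0, 1.5], 0]])

```text
clock: 5.1
tool_pos: [0.567, -0.0473, 0.0998]
orientation: [-180.0, -0.0, -90.2]
force: [1.4, -4.5, -1.0]
opening: 0.0137
```

Run:
```python
from h import *
from plant import ctrl
o=ctrl.get_obs();print({k:o[k].round(3) for k in('tool_pos','orientation','force','moment','joint_pos')},o['opening'])
p,d=ctrl.snapshot("side");cv2.imwrite("pics/s3.png",cv2.resize(p[120:260,190:350],None,fx=4,fy=4))
```

```text
{'tool_pos': array([ 0.567, -0.047,  0.1  ]), 'orientation': array([-1.79994e+02, -1.10000e-02, -9.02120e+01]), 'force': array([ 1.357, -4.537, -1.006]), 'moment': array([-1.748, -0.463, -0.008]), 'joint_pos': array([ 1.4938e+01,  1.7253e+01, -2.2352e+01,  1.6000e-02, -5.0393e+01,
        7.4840e+01])} 0.013699935563682692
```

View pics/s3.png

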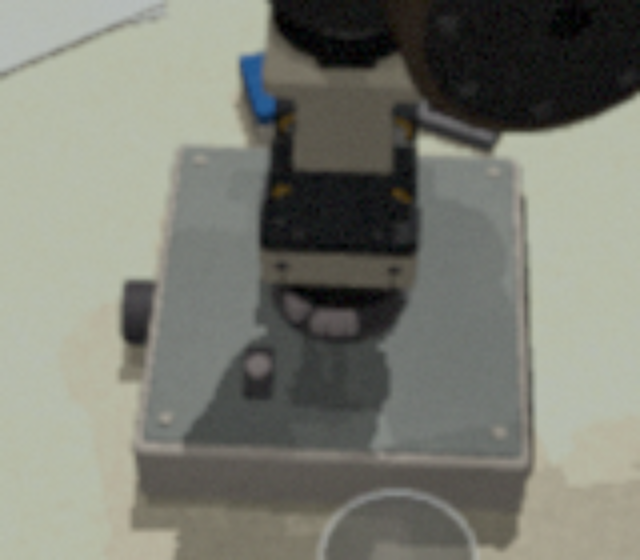

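Run:
```python
from h import *
from plant import ctrl
o=ctrl.get_obs();m=ctrl.camera_model("wrist")
p,d=ctrl.snapshot("wrist");cv2.imwrite("pics/w3.png",p);T=wristT(o,m)
H,W=d.shape;uu,vv=np.meshgrid(np.arange(W),np.arange(H))
P=((rays(m,np.c_[uu.ravel(),vv.ravel()])*d.ravel()[:,None])@T[:3,:3].T+T[:3,3]).reshape(H,W,3)
np.save("pics/w3P.npy",P)
for u in(200,230,250,300,320):
  print(u,[tuple(P[v,u].round(3)) for v in(150,170,190,210)])
```

```text
200 [(np.float64(0.618), np.float64(-0.003), np.float64(0.06)), (np.float64(0.606), np.float64(-0.002), np.float64(0.06)), (np.float64(0.594), np.float64(-0.002), np.float64(0.061)), (np.float64(0.581), np.float64(-0.001), np.float64(0.06))]
230 [(np.float64(0.618), np.float64(-0.021), np.float64(0.061)), (np.float64(0.606), np.float64(-0.021), np.float64(0.06)), (np.float64(0.6), np.float64(-0.025), np.float64(0.091)), (np.float64(0.589), np.float64(-0.024), np.float64(0.092))]
250 [(np.float64(0.618), np.float64(-0.033), np.float64(0.06)), (np.float64(0.606), np.float64(-0.033), np.float64(0.06)), (np.float64(0.6), np.float64(-0.035), np.float64(0.092)), (np.float64(0.589), np.float64(-0.035), np.float64(0.092))]
300 [(np.float64(0.632), np.float64(-0.048), np.float64(0.258)), (np.float64(0.606), np.float64(-0.063), np.float64(0.061)), (np.float64(0.6), np.float64(-0.06), np.float64(0.093)), (np.float64(0.589), np.float64(-0.061), np.float64(0.093))]
320 [(np.float64(0.618), np.float64(-0.075), np.float64(0.06)), (np.float64(0.606), np.float64(-0.075), np.float64(0.061)), (np.float64(0.6), np.float64(-0.071), np.float64(0.092)), (np.float64(0.589), np.float64(-0.071), np.float64(0.092))]
```

View pics/w3.png

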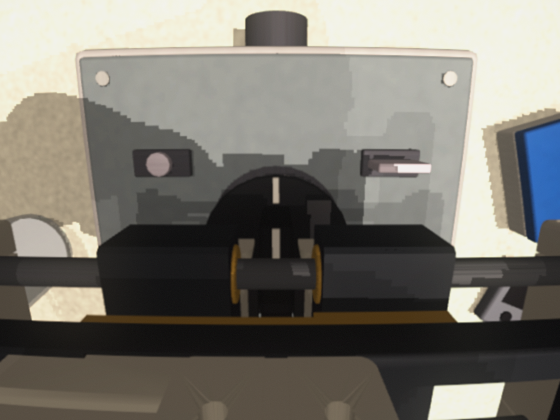

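The skirt top reads 0.092 m, up from 0.078, so the knob is about 14–15 mm out and the key is clear. Next I turn clockwise towards the fin, to just before the notch range.

Call:
apply_moves(motion=[[[0, 0, 0], -4], [[0, 0, 0], -8], [[0, 0, 0], -12], [[0, 0, 0], -16], [[0, 0, 0], -20], [[0, 0, 0], -24], [[0, 0, 0], -28], [[0, 0, 0], -32], [[0, 0, 0], -36], [[0, 0, 0], -36]])

```text
clock: 6.2
tool_pos: [0.5672, -0.0469, 0.0998]
orientation: [-180.0, 0.0, -126.3]
force: [2.1, -1.4, 0.1]
opening: 0.0142
```

Call:
apply_moves(motion=[[[0, 0, 0], 0], [[0, 0, 0], 0]])

```text
clock: 6.4
tool_pos: [0.5672, -0.0469, 0.0998]
orientation: [-180.0, 0.0, -126.1]
force: [1.2, -1.0, 0.7]
opening: 0.0135
```

```bash
cat > st.py <<'E'
from plant import ctrl
o=ctrl.get_obs();print(round(o['clock'],2),{k:o[k].round(3) for k in('tool_pos','orientation','force','moment')},round(o['joint_pos'][5],2),round(o['opening'],4))
E
python3 st.py
```

```text
6.4 {'tool_pos': array([ 0.567, -0.047,  0.1  ]), 'orientation': array([-1.7999e+02,  2.8000e-02, -1.2612e+02]), 'force': array([ 1.221, -1.049,  0.742]), 'moment': array([-0.447, -0.119,  0.008])} 38.93 0.0135
```

Call:
apply_moves(motion=[[[0, 0, -0.1], 0], [[0, 0, -0.2], 0], [[0, 0, -0.3], 0], [[0, 0, -0.4], 0], [[0, 0, -0.4], 0]])

```text
clock: 6.9
tool_pos: [0.5671, -0.047, 0.0954]
orientation: [-180.0, 0.0, -126.2]
force: [2.3, 1.4, -0.2]
opening: 0.014
```

```bash
python3 st.py
```

```text
6.9 {'tool_pos': array([ 0.567, -0.047,  0.095]), 'orientation': array([-1.79998e+02,  1.90000e-02, -1.26209e+02]), 'force': array([ 2.339,  1.422, -0.23 ]), 'moment': array([ 0.22 , -0.538,  0.085])} 38.85 0.014
```

Call:
apply_moves(motion=[[[0, 0, -0.1], 0], [[0, 0, -0.2], 0], [[0, 0, -0.2], 0]])

```text
clock: 7.2
tool_pos: [0.5672, -0.047, 0.0936]
orientation: [-180.0, 0.0, -126.2]
force: [1.0, 1.9, 2.4]
opening: 0.0135
```

```bash
python3 st.py
```

```text
7.2 {'tool_pos': array([ 0.567, -0.047,  0.094]), 'orientation': array([-1.79990e+02,  2.20000e-02, -1.26205e+02]), 'force': array([0.992, 1.901, 2.354]), 'moment': array([ 0.779, -0.133,  0.039])} 38.84 0.0135
```

Call:
apply_moves(motion=[[[0, 0, -0.1], 0], [[0, 0, -0.1], 0]])

```text
clock: 7.4
tool_pos: [0.5672, -0.047, 0.0927]
orientation: [-180.0, 0.0, -126.2]
force: [0.5, 3.1, 4.5]
opening: 0.0138
```

```bash
python3 st.py
```

```text
7.4 {'tool_pos': array([ 0.567, -0.047,  0.093]), 'orientation': array([-1.79988e+02,  2.40000e-02, -1.26210e+02]), 'force': array([0.494, 3.059, 4.534]), 'moment': array([1.06 , 0.108, 0.025])} 38.84 0.0138
```

Call:
apply_moves(motion=[[[0, 0, 0], -1], [[0, 0, 0], -2], [[0, 0, 0], -3], [[0, 0, 0], -4], [[0, 0, 0], -4]])

```text
clock: 7.9
tool_pos: [0.5672, -0.047, 0.0927]
orientation: [-180.0, 0.0, -130.3]
force: [0.6, 5.3, 4.4]
opening: 0.0133
```

```bash
python3 st.py
```

```text
7.9 {'tool_pos': array([ 0.567, -0.047,  0.093]), 'orientation': array([-1.7999e+02,  2.6000e-02, -1.3027e+02]), 'force': array([0.561, 5.286, 4.359]), 'moment': array([1.827, 0.051, 0.078])} 34.78 0.0133
```

Call:
apply_moves(motion=[[[0, 0, 0], -1], [[0, 0, 0], -2], [[0, 0, 0], -3], [[0, 0, 0], -3]])

```text
clock: 8.3
tool_pos: [0.5672, -0.0469, 0.0927]
orientation: [-180.0, 0.0, -133.3]
force: [-1.0, 5.0, 5.2]
opening: 0.014
```

```bash
python3 st.py
```

```text
8.3 {'tool_pos': array([ 0.567, -0.047,  0.093]), 'orientation': array([-1.79990e+02,  3.40000e-02, -1.33259e+02]), 'force': array([-0.999,  4.99 ,  5.223]), 'moment': array([1.846, 0.016, 0.024])} 31.79 0.014
```

Call:
apply_moves(motion=[[[0, 0, 0], -1], [[0, 0, 0], -2], [[0, 0, 0], -3], [[0, 0, 0], -3]])

```text
clock: 8.7
tool_pos: [0.5672, -0.0469, 0.0927]
orientation: [-180.0, 0.0, -136.3]
force: [-0.1, 5.2, 5.0]
opening: 0.0141
```

```bash
python3 st.py
```

```text
8.7 {'tool_pos': array([ 0.567, -0.047,  0.093]), 'orientation': array([-1.79992e+02,  3.60000e-02, -1.36262e+02]), 'force': array([-0.072,  5.178,  4.983]), 'moment': array([1.894, 0.013, 0.072])} 28.79 0.0141
```

Call:
apply_moves(motion=[[[0, 0, 0], -1], [[0, 0, 0], -2], [[0, 0, 0], -3], [[0, 0, 0], -3]])

```text
clock: 9.1
tool_pos: [0.5673, -0.0469, 0.0927]
orientation: [-180.0, 0.0, -139.3]
force: [-0.1, 5.4, 4.7]
opening: 0.0138
```

```bash
python3 st.py
```

```text
9.1 {'tool_pos': array([ 0.567, -0.047,  0.093]), 'orientation': array([-1.79993e+02,  3.80000e-02, -1.39255e+02]), 'force': array([-0.104,  5.364,  4.677]), 'moment': array([ 1.879, -0.004,  0.043])} 25.8 0.0138
```

Call:
apply_moves(motion=[[[0, 0, 0], -1], [[0, 0, 0], -2], [[0, 0, 0], -3], [[0, 0, 0], -3]])

```text
clock: 9.5
tool_pos: [0.5673, -0.0469, 0.0927]
orientation: [-180.0, 0.0, -142.3]
force: [1.1, 4.6, 4.7]
opening: 0.0139
```

```bash
python3 st.py
```

```text
9.5 {'tool_pos': array([ 0.567, -0.047,  0.093]), 'orientation': array([-1.79992e+02,  4.50000e-02, -1.42259e+02]), 'force': array([1.149, 4.559, 4.665]), 'moment': array([ 1.919, -0.004,  0.079])} 22.79 0.0139
```

Call:
apply_moves(motion=[[[0, 0, 0], -1], [[0, 0, 0], -2], [[0, 0, 0], -3], [[0, 0, 0], -3]])

```text
clock: 9.9
tool_pos: [0.5673, -0.0469, 0.0927]
orientation: [-180.0, 0.0, -145.3]
force: [0.7, 6.0, 5.3]
opening: 0.0138
```

```bash
python3 st.py
```

```text
9.9 {'tool_pos': array([ 0.567, -0.047,  0.093]), 'orientation': array([-1.79995e+02,  4.60000e-02, -1.45257e+02]), 'force': array([0.727, 6.037, 5.305]), 'moment': array([ 2.003, -0.068,  0.011])} 19.79 0.0138
```

Call:
apply_moves(motion=[[[0, 0, 0], -1], [[0, 0, 0], -2], [[0, 0, 0], -3], [[0, 0, 0], -3]])

```text
clock: 10.3
tool_pos: [0.5674, -0.0468, 0.0927]
orientation: [-180.0, 0.0, -148.3]
force: [0.9, 6.0, 4.3]
opening: 0.0139
```

```bash
python3 st.py
```

```text
10.3 {'tool_pos': array([ 0.567, -0.047,  0.093]), 'orientation': array([-1.79997e+02,  4.60000e-02, -1.48251e+02]), 'force': array([0.934, 6.034, 4.269]), 'moment': array([ 2.057, -0.148,  0.083])} 16.79 0.0139
```

Call:
apply_moves(motion=[[[0, 0, 0], -1], [[0, 0, 0], -2], [[0, 0, 0], -3], [[0, 0, 0], -3]])

```text
clock: 10.7
tool_pos: [0.5674, -0.0468, 0.0927]
orientation: [-180.0, 0.1, -151.3]
force: [1.2, 5.9, 5.0]
opening: 0.0138
```

```bash
python3 st.py
```

```text
10.7 {'tool_pos': array([ 0.567, -0.047,  0.093]), 'orientation': array([-1.80000e+02,  5.20000e-02, -1.51253e+02]), 'force': array([1.169, 5.892, 4.952]), 'moment': array([ 2.113, -0.069,  0.032])} 13.79 0.0138
```

Call:
apply_moves(motion=[[[0, 0, 0], -1], [[0, 0, 0], -2], [[0, 0, 0], -3], [[0, 0, 0], -3]])

```text
clock: 11.1
tool_pos: [0.5674, -0.0468, 0.0927]
orientation: [180.0, 0.1, -154.3]
force: [0.9, 5.7, 3.5]
opening: 0.0139
```

```bash
python3 st.py
```

```text
11.1 {'tool_pos': array([ 0.567, -0.047,  0.093]), 'orientation': array([ 1.79999e+02,  5.80000e-02, -1.54253e+02]), 'force': array([0.929, 5.675, 3.477]), 'moment': array([ 2.091, -0.134,  0.043])} 10.79 0.0139
```

Call:
apply_moves(motion=[[[0, 0, 0], -1], [[0, 0, 0], -2], [[0, 0, 0], -3], [[0, 0, 0], -3]])

```text
clock: 11.5
tool_pos: [0.5675, -0.0468, 0.0926]
orientation: [180.0, 0.1, -157.3]
force: [2.4, 4.7, 1.9]
opening: 0.0136
```

```bash
python3 st.py
```

```text
11.5 {'tool_pos': array([ 0.567, -0.047,  0.093]), 'orientation': array([ 1.79992e+02,  6.00000e-02, -1.57261e+02]), 'force': array([2.357, 4.711, 1.855]), 'moment': array([ 1.89 , -0.58 , -0.082])} 7.79 0.0136
```

Fz has dropped from about 5 N to 1.9 N, so the key has probably snapped in. I'll confirm with a small extra turn.

Call:
apply_moves(motion=[[[0, 0, 0], -1], [[0, 0, 0], -2], [[0, 0, 0], -2]])

```text
clock: 11.8
tool_pos: [0.5675, -0.0468, 0.0923]
orientation: [180.0, 0.1, -159.3]
force: [1.9, 5.6, 1.9]
opening: 0.0136
```

```bash
python3 st.py
```

```text
11.8 {'tool_pos': array([ 0.567, -0.047,  0.092]), 'orientation': array([ 1.79985e+02,  5.80000e-02, -1.59272e+02]), 'force': array([1.852, 5.592, 1.906]), 'moment': array([ 1.998, -0.703, -0.07 ])} 5.79 0.0136
```

Call:
apply_moves(motion=[[[0, 0, 0], -1], [[0, 0, 0], -2], [[0, 0, 0], -2]])

```text
clock: 12.1
tool_pos: [0.5675, -0.0468, 0.0923]
orientation: [180.0, 0.1, -161.3]
force: [2.1, 5.6, 2.4]
opening: 0.0136
```

```bash
python3 st.py
```

```text
12.1 {'tool_pos': array([ 0.568, -0.047,  0.092]), 'orientation': array([ 1.79985e+02,  5.80000e-02, -1.61269e+02]), 'force': array([2.122, 5.616, 2.368]), 'moment': array([ 1.954, -0.748,  0.002])} 3.79 0.0136
```

Call:
apply_moves(motion=[[[0, 0, 0], -1], [[0, 0, 0], -2], [[0, 0, 0], -2]])

```text
clock: 12.4
tool_pos: [0.5676, -0.0467, 0.0924]
orientation: [180.0, 0.1, -163.3]
force: [3.2, 5.4, 1.9]
opening: 0.0138
```

```bash
python3 st.py
```

```text
12.4 {'tool_pos': array([ 0.568, -0.047,  0.092]), 'orientation': array([ 1.79984e+02,  6.20000e-02, -1.63266e+02]), 'force': array([3.222, 5.425, 1.853]), 'moment': array([ 1.925, -0.725,  0.006])} 1.79 0.0138
```

Run:
```python
from h import *
from plant import ctrl
o=ctrl.get_obs();m=ctrl.camera_model("wrist")
p,d=ctrl.snapshot("wrist");cv2.imwrite("pics/w4.png",p);T=wristT(o,m)
H,W=d.shape;uu,vv=np.meshgrid(np.arange(W),np.arange(H))
P=((rays(m,np.c_[uu.ravel(),vv.ravel()])*d.ravel()[:,None])@T[:3,:3].T+T[:3,3]).reshape(H,W,3)
print([np.median(P[190:215,a:b,2]).round(4) for a,b in((225,260),(295,325))])
```

```text
[np.float64(0.0855), np.float64(0.0855)]
```

View pics/w4.png

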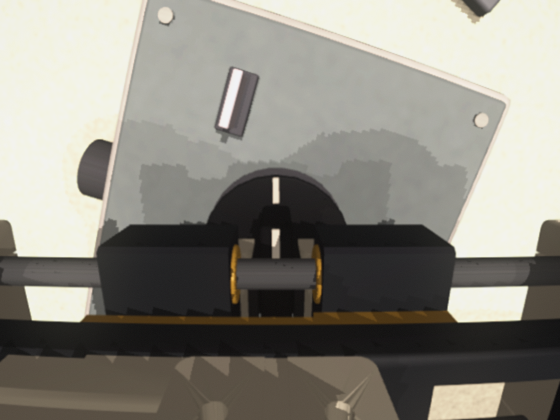

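Call:
apply_moves(motion=[[[0, 0, -0.05], 0], [[0, 0, -0.1], 0], [[0, 0, -0.1], 0]])

```text
clock: 12.75
tool_pos: [0.5675, -0.0468, 0.0913]
orientation: [180.0, 0.1, -163.2]
force: [2.5, 6.6, 1.2]
opening: 0.0138
```

```bash
python3 st.py
```

```text
12.75 {'tool_pos': array([ 0.568, -0.047,  0.091]), 'orientation': array([ 1.79982e+02,  5.80000e-02, -1.63235e+02]), 'force': array([2.527, 6.59 , 1.194]), 'moment': array([ 1.955, -0.807,  0.022])} 1.82 0.0138
```

Call:
apply_moves(motion=[[[0, 0, -0.05], 0], [[0, 0, -0.1], 0], [[0, 0, -0.1], 0]])

```text
clock: 13.05
tool_pos: [0.5675, -0.0468, 0.0903]
orientation: [180.0, 0.1, -163.2]
force: [2.2, 5.6, 1.3]
opening: 0.0139
```

```bash
python3 st.py
```

```text
13.05 {'tool_pos': array([ 0.568, -0.047,  0.09 ]), 'orientation': array([ 1.79982e+02,  5.80000e-02, -1.63236e+02]), 'force': array([2.242, 5.568, 1.317]), 'moment': array([ 1.982, -0.826,  0.034])} 1.82 0.0139
```

No force rise 2 mm further in, so the key is in the notch. On the collar it would read about 6 N or more. I'll push on in steps.

Call:
apply_moves(motion=[[[0, 0, -0.05], 0], [[0, 0, -0.1], 0], [[0, 0, -0.15], 0], [[0, 0, -0.2], 0], [[0, 0, -0.2], 0]])

```text
clock: 13.55
tool_pos: [0.5675, -0.0467, 0.0883]
orientation: [180.0, 0.1, -163.2]
force: [2.3, 4.8, 1.5]
opening: 0.0136
```

```bash
python3 st.py
```

```text
13.55 {'tool_pos': array([ 0.568, -0.047,  0.088]), 'orientation': array([ 1.79983e+02,  5.80000e-02, -1.63232e+02]), 'force': array([2.34 , 4.814, 1.471]), 'moment': array([ 1.927, -0.814,  0.034])} 1.82 0.0136
```

Call:
apply_moves(motion=[[[0, 0, -0.05], 0], [[0, 0, -0.1], 0], [[0, 0, -0.15], 0], [[0, 0, -0.2], 0], [[0, 0, -0.2], 0]])

```text
clock: 14.05
tool_pos: [0.5676, -0.0467, 0.0863]
orientation: [180.0, 0.1, -163.2]
force: [2.6, 5.4, 1.4]
opening: 0.0139
```

```bash
python3 st.py
```

```text
14.05 {'tool_pos': array([ 0.568, -0.047,  0.086]), 'orientation': array([ 1.79984e+02,  6.20000e-02, -1.63231e+02]), 'force': array([2.565, 5.417, 1.422]), 'moment': array([ 1.962, -0.775, -0.023])} 1.82 0.0139
```

Call:
apply_moves(motion=[[[0, 0, -0.05], 0], [[0, 0, -0.1], 0], [[0, 0, -0.15], 0], [[0, 0, -0.15], 0]])

```text
clock: 14.45
tool_pos: [0.5675, -0.0467, 0.0848]
orientation: [180.0, 0.1, -163.2]
force: [2.7, 5.0, 1.2]
opening: 0.0136
```

```bash
python3 st.py
```

```text
14.45 {'tool_pos': array([ 0.568, -0.047,  0.085]), 'orientation': array([ 1.79984e+02,  5.80000e-02, -1.63229e+02]), 'force': array([2.701, 5.042, 1.217]), 'moment': array([ 2.027e+00, -7.690e-01, -2.000e-03])} 1.82 0.0136
```

Call:
apply_moves(motion=[[[0, 0, -0.03], 0], [[0, 0, -0.03], 0]])

```text
clock: 14.65
tool_pos: [0.5676, -0.0467, 0.0848]
orientation: [180.0, 0.1, -163.2]
force: [0.8, 6.3, 3.2]
opening: 0.0137
```

```bash
python3 st.py
```

```text
14.65 {'tool_pos': array([ 0.568, -0.047,  0.085]), 'orientation': array([ 1.79988e+02,  6.60000e-02, -1.63228e+02]), 'force': array([0.809, 6.254, 3.22 ]), 'moment': array([ 2.104, -0.342,  0.005])} 1.82 0.0137
```

Call:
apply_moves(motion=[[[0, 0, -0.04], 0], [[0, 0, -0.04], 0]])

```text
clock: 14.85
tool_pos: [0.5675, -0.0467, 0.0848]
orientation: [180.0, 0.1, -163.2]
force: [0.4, 5.7, 6.3]
opening: 0.0137
```

```bash
python3 st.py
```

```text
14.85 {'tool_pos': array([ 0.568, -0.047,  0.085]), 'orientation': array([ 1.79993e+02,  6.90000e-02, -1.63220e+02]), 'force': array([0.423, 5.742, 6.324]), 'moment': array([2.262, 0.155, 0.049])} 1.82 0.0137
```

Call:
apply_moves(hand=3.5, motion=[[[0, 0, 0.05], 0], [[0, 0, 0.05], 0], [[0, 0, 0.05], 0], [[0, 0, 0.05], 0], [[0, 0, 0.05], 0], [[0, 0, 0.05], 0]])

```text
clock: 15.45
tool_pos: [0.5668, -0.0473, 0.0847]
orientation: [-180.0, -0.0, -163.2]
force: [-0.4, -1.3, -0.3]
opening: 0.0351
```

Call:
apply_moves(motion=[[[0, 0, 1], 0], [[0, 0, 2.5], 0], [[0, 0, 5], 0], [[0, 0, 8], 0], [[0, 0, 12], 0], [[0, 0, 12], 0], [[0, 0, 12], 0]])

```text
clock: 16.15
tool_pos: [0.5676, -0.047, 0.2068]
orientation: [-180.0, 0.2, -163.2]
force: [-0.1, 0.4, -0.4]
opening: 0.0349
```

```bash
python3 st.py
python3 - <<'E'
from h import *
from plant import ctrl
o=ctrl.get_obs();m=ctrl.camera_model("wrist")
p,d=ctrl.snapshot("wrist");cv2.imwrite("pics/w5.png",p);T=wristT(o,m);np.save("pics/w5T.npy",T)
H,W=d.shape;uu,vv=np.meshgrid(np.arange(W),np.arange(H))
P=((rays(m,np.c_[uu.ravel(),vv.ravel()])*d.ravel()[:,None])@T[:3,:3].T+T[:3,3]).reshape(H,W,3);np.save("pics/w5P.npy",P)
p,d=ctrl.snapshot("side");cv2.imwrite("pics/s5.png",p)
E
```

```text
16.15 {'tool_pos': array([ 0.568, -0.047,  0.207]), 'orientation': array([-179.996,    0.193, -163.215]), 'force': array([-0.117,  0.402, -0.399]), 'moment': array([0.006, 0.211, 0.004])} 1.84 0.0349
```

View pics/w5.png

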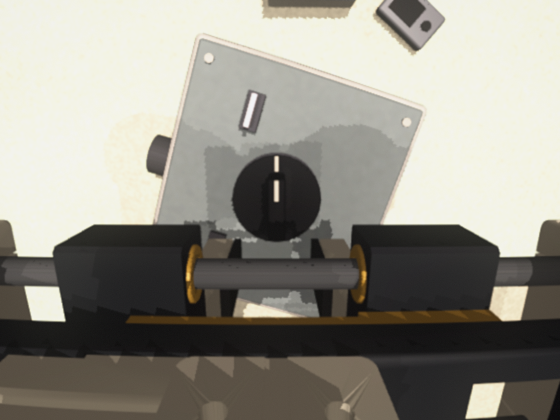

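View pics/s5.png

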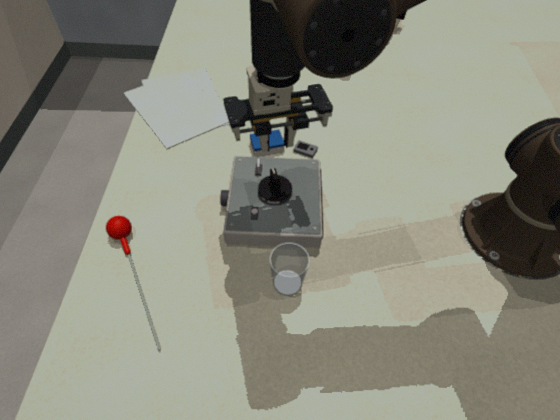

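The knob is free and points about 16° past the fin, with its lines at (276,165) and (276,190). The beaker, box and timer haven't moved. Last check is the skirt height.

Run:
```python
from h import *
from plant import ctrl
P=np.load("pics/w5P.npy");T=np.load("pics/w5T.npy");m=ctrl.camera_model("wrist")
print([np.median(P[185:215,a:b,2]).round(4) for a,b in((242,260),(296,312))],np.median(P[60:80,300:340,2]))
a=toplane(m,[[276,163]],.078,T)[0];b=toplane(m,[[276,190]],.116,T)[0];c=np.array([.5671,-.0475])
for q in(a,b):v=q[:2]-c;print(q,np.degrees(np.arctan2(v[1],v[0])),np.hypot(*v))
ctrl.close_job()
```

```text
[np.float64(0.0779), np.float64(0.0778)] 0.0520418631824581
[ 0.57750423 -0.07954512  0.078     ] -72.01271011430667 0.03369181040410236
[ 0.57260926 -0.06378488  0.116     ] -71.30906919194256 0.017191546335903307
the job is handed in; nothing more can be done
```

The knob is pushed fully in at the notch on the fin cassette's side (−y), and I've let go of it and handed the job in at about 16 s. No verdict was reported.

- **Unlocking and turning:** I pulled the knob out about 15 mm. I turned it clockwise to −36°, then pressed the key lightly (about 5 N) on the collar and swept on in small steps. The push dropped to about 2 N at about −67°, and I turned on to −73° to feel for the notch wall.
- **Pushing in:** The knob went in at about 1.5 N until it met the solid stop, where it read 6 N. The gripper was then at the same height as before the pull.
- **Last checks:** The skirt top measures 0.078 m, the pushed-in height. The pointer is at about −72°, which is −1.25 to −1.27 rad and inside the stated 0.7–1.3 range. That is 15–16° past the cassette's nominal direction, within the stated key offset. The twist on the wrist stayed under 0.1 N m at every check. In the pictures the beaker, slide box and timer had not moved.
- **Less certain:** I never clearly felt the notch's far wall, and I did not turn the knob back to test the lock. That it is locked rests on the full insertion, which is not possible off a notch. One deck depth reading gave 0.052 m instead of 0.060 m; I did not recheck it.

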